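# Put the rubber stamps away in their caddy

### The arm

A 6-joint arm with a two-finger parallel gripper is mounted at the origin on the work surface. World frame = base frame: x ahead of the robot, y to its left, z up, the work surface at z = 0. Lengths are in m, angles in rad, forces in N, time in s.
With the tool pointing down it reaches from about 0.35 to 0.775 m from the base axis. Payload 7.3 kg.
Tool frame: the origin (TCP) lies midway between the tips of the shut fingers; the grasp point (between the pads) lies 19 mm behind it; z points along the fingers, y is the line along which they close (so a half turn about z gives the same grasp; the last joint's range is limited). The gripper opens to 92 mm and grips with 3 to 60 N. Pads are 19 mm wide; open, the fingers measure 130 mm over their backs; the gripper's body (75 mm by 190 mm) begins 47 mm behind the grasp point.
Start: joints at [-1.254, 0.342, 1.524, -0, 1.275, -0.146], TCP at [0.234, -0.47, 0.227] pointing down, gripper open.
Joint ranges: [-2.53, 2.53], [-0.77, 2.02], [0.04, 2.7], [-1, 4.14], [0.28, 2.66], [-3.11, 3.11]. Speed limits (rad/s): [2.57, 2.57, 3.14, 3.14, 3.14, 3.14].

### API

Orientations are given as a unit quaternion [x, y, z, w].
In Python, from rig import bot gives the robot as it stands. Calls block until the motion is done:
- bot.reach(position, orientation): joint-space move of the TCP to a pose.
- bot.line_to(position, vel=0.15, rot=None): straight line of the TCP; rot=None keeps the orientation; vel is the mean speed in m/s.
- bot.goto_joints(angles): joint-space move.
- bot.set_gripper(opening, effort=None): opening from 0.0 (shut) to 1.0 (fully open); effort is the grip in N (None keeps the last); returns when the fingers have stopped.
- bot.sleep(seconds).
- bot.inverse_kinematics(position, orientation): joint angles nearest the present ones, or None.
- bot.get_obs(): the state.
- bot.get_image(name): name is "scene" or "side" or "wrist"; returns a dict with "color" (400x640x3 uint8, red, green, blue), "vertical_fov" (degrees; the focal length in pixels is half the picture's height over the tangent of half this angle, whatever the lens; pixels are square), "cx", "cy" (the principal point, pixels), "camera_from_world" (4x4, takes a point from world to camera coordinates). Camera axes: x right, y up, looking along -z (the intrinsics and any distortion apply to the point x, -y, -z); pixel columns grow to the right and rows downward; lengths in m; the calibration is good to about 2 mm. A picture is of the moment at which its call begins. There is no depth.
A pose or a line that the arm cannot do raises bot.PlanningError and nothing moves.
- bot.close_job(): hands the job in; it is judged then, once.
Trained networks look in the newest picture that a camera, given by its name, has taken for a name from the list of things; names that differ only in an ending like _2 or _b are one class to them, and where a whole thing is asked for, a point or a joint stands for the part that bears it (a point fixed in the world has none). Each returns a list of dicts, best first, with "confidence" (0 to 1); they miss things now and then, are a little off and sometimes report something else, mostly with a low value. They report only what shows in the picture. A call takes as long as a camera call.
- bot.search_frame(camera, thing): "rect" ([left, top, width, height] in pixels, round what is visible of it).
- bot.outline_of(camera, thing): "mask" (400x640 bool, what is visible of it) and "rect" ([left, top, width, height] in pixels, round what is visible of it).
The state is a dict: "time_s": time; "qpos": joint angles; "dq": joint speeds; "tau": joint torques, N m; "position": TCP position; "orientation": TCP orientation; "wrist_force": force on the tool from outside, world axes, zero at the start; "torque": the same for the moment, N m; "finger_gap": opening from 0.0 (shut) to 1.0 (fully open); "gripper_force": force on a finger pad.
Only numpy, scipy, OpenCV 4.12 (cv2) and the standard library are available. Lean on these libraries where they do the work, as an engineer would, in place of code of your own. Each camera call takes 0.05 s, during which the arm holds its last target. There are 200 camera calls.

### The job

Put the four rubber stamps away in the wooden caddy on the desk, each standing upright, right down in the well cut to its own shape and size. Leave the chess rook and the brass paperweight standing where they are.

Things in the scene. Friction and masses are not known exactly. Their poses are not given: they have to be found in the camera images.
- stamp_round_mid (a point): Large round rubber stamp. Round base 50 mm in diameter. 78 mm high overall: a 16 mm pale wooden mount on a 4 mm dark rubber die (together 20 mm high), a waist, an upright round wooden handle, straight 24 mm diameter from 36 to 68 mm above the foot, domed top. Stands upright on the desk. The point is on the handle's axis half-way up, 39 mm above the foot; z up the handle. axes x, y mean nothing (round).
- stamp_small_mid (a point): Small round rubber stamp. Round base 32 mm in diameter. 78 mm high overall: a 16 mm pale wooden mount on a 4 mm dark rubber die (together 20 mm high), a waist, an upright round wooden handle, straight 24 mm diameter from 36 to 68 mm above the foot, domed top. Stands upright on the desk. The point is on the handle's axis half-way up, 39 mm above the foot; z up the handle. axes x, y mean nothing (round).
- stamp_square_mid (a point): Square rubber stamp. Square base 40 x 40 mm. 78 mm high overall: a 16 mm pale wooden mount on a 4 mm dark rubber die (together 20 mm high), a waist, an upright round wooden handle, straight 24 mm diameter from 36 to 68 mm above the foot, domed top. Stands upright on the desk. The point is on the handle's axis half-way up, 39 mm above the foot; z up the handle. x and y are square to the base's sides.
- stamp_long_mid (a point): Oblong rubber stamp. Base 60 x 26 mm. 78 mm high overall: a 16 mm pale wooden mount on a 4 mm dark rubber die (together 20 mm high), a waist, an upright round wooden handle, straight 24 mm diameter from 36 to 68 mm above the foot, domed top. Stands upright on the desk. The point is on the handle's axis half-way up, 39 mm above the foot; z up the handle. x along the 60 mm side, y along the 26 mm side.
- well_round: Pale wooden block 92 x 92 x 20 mm, one of four fixed two by two, in any order, in the dark wooden caddy (200 x 200 mm outside, rim 30 mm above the desk). In its middle a large round well 66 mm in diameter (for the large round stamp), 14 mm deep, grey felt floor. Origin: middle of its underside, 6 mm above the desk; well floor 6 mm, block top 20 mm above the origin. z up.
- well_small: Pale wooden block 92 x 92 x 20 mm, one of four fixed two by two, in any order, in the dark wooden caddy (200 x 200 mm outside, rim 30 mm above the desk). In its middle a small round well 48 mm in diameter (for the small round stamp), 14 mm deep, grey felt floor. Origin: middle of its underside, 6 mm above the desk; well floor 6 mm, block top 20 mm above the origin. z up.
- well_square: Pale wooden block 92 x 92 x 20 mm, one of four fixed two by two, in any order, in the dark wooden caddy (200 x 200 mm outside, rim 30 mm above the desk). In its middle a square well 56 x 56 mm, sides along x and y (for the square stamp), 14 mm deep, grey felt floor. Origin: middle of its underside, 6 mm above the desk; well floor 6 mm, block top 20 mm above the origin. z up.
- well_long: Pale wooden block 92 x 92 x 20 mm, one of four fixed two by two, in any order, in the dark wooden caddy (200 x 200 mm outside, rim 30 mm above the desk). In its middle an oblong well 76 mm along x by 42 mm along y (for the oblong stamp), 14 mm deep, grey felt floor. Origin: middle of its underside, 6 mm above the desk; well floor 6 mm, block top 20 mm above the origin. z up.
- rook_mid (a point): Look-alike, not a stamp: a wooden chess rook (castle), round foot 42 mm, narrower body, crown 34 mm wide with four battlements round a dark hollow, 75 mm high, loose. The point is on its axis half-way up (37.5 mm above the desk).
- weight_mid (a point): Look-alike, not a stamp: a brass paperweight, domed disc 56 mm in diameter with a turned wooden ball knob 27 mm, 60 mm high, loose. The point is on its axis half-way up (30 mm above the desk).

How it is judged:
At the end, for the whole second after the job is handed in: Each of the four stamps stands upright (within 0.15 rad) and at rest on the floor of the well of its own shape and size (centre within 14 mm of the well's centre sideways, its foot less than 5 mm above the felt), and the rook and the paperweight stand upright within 30 mm of where they began (horizontal distance between stamp_round_mid and well_round below 0.014 m and z of stamp_round_mid in the frame of well_round between 0.04 and 0.051 m and angle between each of stamp_round_mid, stamp_small_mid, stamp_square_mid, stamp_long_mid, rook_mid, weight_mid's own z axis and vertical below 0.15 rad and linear speed of each of stamp_round, stamp_small, stamp_square, stamp_long below 0.02 m/s and horizontal distance between stamp_small_mid and well_small below 0.014 m and z of stamp_small_mid in the frame of well_small between 0.04 and 0.051 m and horizontal distance between stamp_square_mid and well_square below 0.014 m and z of stamp_square_mid in the frame of well_square between 0.04 and 0.051 m and horizontal distance between stamp_long_mid and well_long below 0.014 m and z of stamp_long_mid in the frame of well_long between 0.04 and 0.051 m and distance of each of rook_mid, weight_mid from where it was at the start of the episode below 0.03 m); the robot touches nothing.
It fails at once if the chess rook is moved more than 30 mm from its place or knocked over (distance of rook_mid from where it was at the start of the episode above 0.03 m or angle between rook_mid's own z axis and vertical above 0.5 rad).
It fails at once if the brass paperweight is moved more than 30 mm from its place or knocked over (distance of weight_mid from where it was at the start of the episode above 0.03 m or angle between weight_mid's own z axis and vertical above 0.5 rad).
It also fails if it takes over 96 s, if anything falls off the work surface, if the arm or the gripper's body presses on something with over 40 N, if the wrist force passes 120 N, or if a joint passes its speed limit or range.

## Working session

There is one attempt and no reset: what is moved stays moved. The work goes in short steps, each a Python script; the robot and the scene stay as the last script left them, time stands still between calls to the robot, and variables do not carry over. Pictures are saved under pics/ and viewed, at most 14 in all, crops included, and the job is handed in when it is done.

```bash
mkdir -p pics; ls; python3 - <<'E'
from rig import bot
import cv2,numpy as np
o=bot.get_obs();print(o['time_s'],o['position'],o['orientation'])
for c in ["scene","side","wrist"]:
    d=bot.get_image(c); cv2.imwrite(f"pics/{c}0.png",d["color"][:,:,::-1])
    print(c,{k:(v if k!='camera_from_world' else np.round(v,3).tolist()) for k,v in d.items() if k!='color'})
    if c=='wrist':continue
    for n in "stamp_round_mid stamp_small_mid stamp_square_mid stamp_long_mid well_round well_small well_square well_long rook_mid weight_mid".split():
        print(n,[(np.round(r['rect']).tolist(),round(r['confidence'],2)) for r in bot.search_frame(c,n)[:3]])
E
```

```text
pics
0.0 [ 0.23427902 -0.46937825  0.22604093] [ 9.73343881e-01  2.29349298e-01 -7.80485435e-05 -7.63382494e-04]
scene {'vertical_fov': 44.57153322956071, 'cx': 325.7675534002243, 'cy': 202.42085634245456, 'camera_from_world': [[-0.861, 0.509, 0.001, 0.472], [-0.436, -0.74, 0.512, 0.198], [0.261, 0.44, 0.859, -1.455], [0.0, 0.0, 0.0, 1.0]]}
stamp_round_mid [([338.0, 230.0, 21.0, 31.0], 0.56), ([316.0, 199.0, 18.0, 28.0], 0.56)]
stamp_small_mid [([339.0, 230.0, 21.0, 28.0], 0.71), ([280.0, 119.0, 37.0, 31.0], 0.65), ([338.0, 145.0, 8.0, 29.0], 0.62)]
stamp_square_mid [([315.0, 201.0, 18.0, 26.0], 0.53)]
stamp_long_mid [([282.0, 218.0, 24.0, 20.0], 0.56), ([268.0, 94.0, 40.0, 34.0], 0.53)]
well_round [([270.0, 96.0, 37.0, 34.0], 0.76)]
well_small [([237.0, 107.0, 38.0, 34.0], 0.89), ([273.0, 98.0, 33.0, 29.0], 0.73)]
well_square [([277.0, 116.0, 39.0, 35.0], 0.73), ([248.0, 129.0, 42.0, 33.0], 0.66)]
well_long [([248.0, 127.0, 42.0, 34.0], 0.76), ([240.0, 110.0, 37.0, 29.0], 0.25)]
rook_mid [([375.0, 207.0, 20.0, 25.0], 0.55)]
weight_mid [([344.0, 190.0, 21.0, 18.0], 0.83)]
side {'vert
[... 317 characters left out ...]
, 0.63)]
stamp_square_mid [([316.0, 202.0, 24.0, 31.0], 0.62)]
stamp_long_mid [([276.0, 200.0, 30.0, 28.0], 0.66)]
well_round [([354.0, 110.0, 38.0, 31.0], 0.92), ([312.0, 245.0, 23.0, 30.0], 0.32), ([361.0, 211.0, 21.0, 26.0], 0.28)]
well_small [([326.0, 104.0, 34.0, 27.0], 0.91)]
well_square [([348.0, 134.0, 37.0, 27.0], 0.88)]
well_long [([315.0, 125.0, 37.0, 28.0], 0.67)]
rook_mid [([367.0, 241.0, 15.0, 34.0], 0.58)]
weight_mid [([360.0, 210.0, 25.0, 26.0], 0.84)]
wrist {'vertical_fov': 70.3762340799304, 'cx': 318.12096899768426, 'cy': 194.6119365653559, 'camera_from_world': [[0.446, -0.895, 0.0, -0.525], [0.858, 0.428, -0.285, 0.037], [0.255, 0.127, 0.959, -0.39], [0.0, 0.0, 0.0, 1.0]]}
```

```bash
python3 - <<'E'
import cv2,numpy as np
a=cv2.imread('pics/scene0.png')[80:280,200:440];b=cv2.imread('pics/side0.png')[90:290,240:440]
cv2.imwrite('pics/a0.png',cv2.resize(a,None,fx=3,fy=3,interpolation=cv2.INTER_CUBIC))
cv2.imwrite('pics/b0.png',cv2.resize(b,None,fx=3,fy=3,interpolation=cv2.INTER_CUBIC))
E
```

```text
(no output)
```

View pics/a0.png

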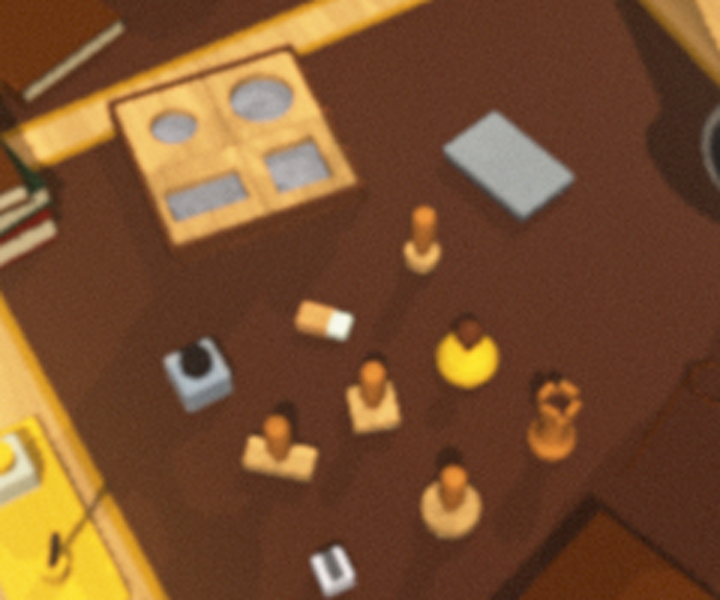

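View pics/b0.png

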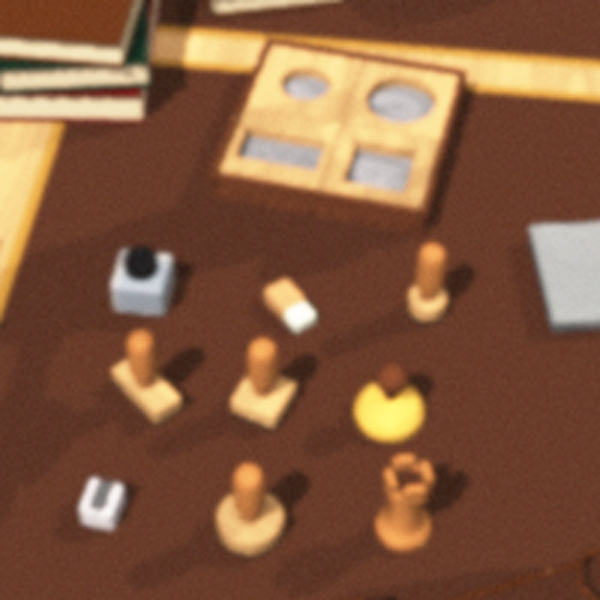

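View pics/wrist0.png

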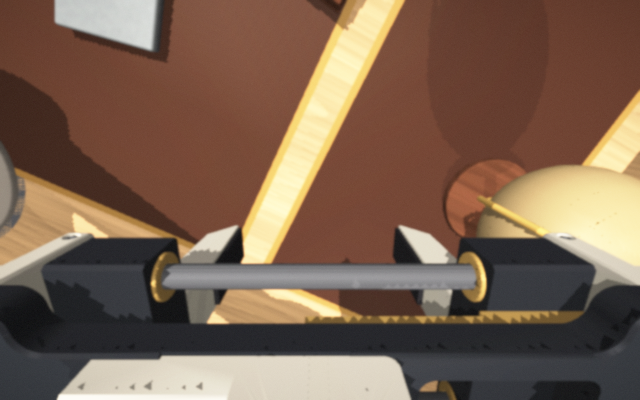

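Both views agree: the caddy is at the top (round well back right, small back left, square front right and long front left, as the scene camera sees it). The four stamps, the rook (a: 555,420) and the paperweight (a: 468,355) stand in front of it, along with other loose clutter. I'll triangulate these.

```bash
cat > h.py <<'E'
from rig import bot
import cv2,numpy as np
from scipy.spatial.transform import Rotation as R
def ray(d,uv):
    f=200/np.tan(np.radians(d['vertical_fov'])/2);M=np.array(d['camera_from_world'])
    v=np.array([(uv[0]-d['cx'])/f,-(uv[1]-d['cy'])/f,-1]);Rm=M[:3,:3]
    return -Rm.T@M[:3,3],Rm.T@v
def onz(d,uv,z):
    o,v=ray(d,uv);return o+v*(z-o[2])/v[2]
def tri(r1,r2):
    A=np.zeros((3,3));b=np.zeros(3)
    for o,v in (r1,r2):
        v=v/np.linalg.norm(v);P=np.eye(3)-np.outer(v,v);A+=P;b+=P@o
    return np.linalg.solve(A,b)
def proj(d,p):
    f=200/np.tan(np.radians(d['vertical_fov'])/2);c=np.array(d['camera_from_world'])@np.r_[p,1]
    return d['cx']+f*c[0]/-c[2],d['cy']-f*c[1]/-c[2]
def down(yaw): # tool z down, tool y along world direction yaw+90deg... tool x at yaw
    x=np.array([np.cos(yaw),np.sin(yaw),0]);z=np.array([0,0,-1.]);y=np.cross(z,x)
    return R.from_matrix(np.c_[x,y,z]).as_quat()
E
python3 - <<'E'
from h import *
A=bot.get_image("scene");B=bot.get_image("side")
a=lambda u:(200+u[0]/3-1/3,80+u[1]/3-1/3); b=lambda u:(240+u[0]/3-1/3,90+u[1]/3-1/3)
T=dict(small=[(424,213),(432,250)],square=[(373,367),(262,346)],long=[(277,422),(141,339)],round=[(454,470),(249,471)],rook=[(557,395),(409,475)],weight=[(468,332),(393,378)],
wr=[(262,99),(402,102)],ws=[(174,127),(306,85)],wq=[(297,165),(381,170)],wl=[(206,197),(282,150)],
c1=[(112,103),(270,42)],c2=[(292,47),(466,73)],c3=[(357,183),(425,210)],c4=[(175,243),(221,173)],
lcA=[(245,462),(112,372)],lcB=[(317,470),(180,400)],qA=[(347,402),(230,405)],qB=[(355,433),(274,426)],qC=[(400,425),(297,385)],cube=[(195,362),(141,265)],eraser=[(325,320),(290,305)])
for n,(p,q) in T.items():
    t=tri(ray(A,a(p)),ray(B,b(q)));print(n,np.round(t,3),'A@.026',np.round(onz(A,a(p),.026)[:2],3),'B@.026',np.round(onz(B,b(q),.026)[:2],3),'r',round(np.hypot(*t[:2]),3))
E
```

```text
small [ 0.428 -0.122  0.077] A@.026 [ 0.406 -0.154] B@.026 [ 0.428 -0.168] r 0.445
square [ 0.551 -0.004  0.077] A@.026 [ 0.535 -0.032] B@.026 [ 0.558 -0.043] r 0.551
long [ 0.646 -0.     0.075] A@.026 [ 0.635 -0.026] B@.026 [ 0.658 -0.038] r 0.646
round [0.544 0.115 0.078] A@.026 [0.527 0.092] B@.026 [0.551 0.081] r 0.556
rook [0.428 0.095 0.068] A@.026 [0.409 0.076] B@.026 [0.429 0.068] r 0.439
weight [ 0.449 -0.01   0.044] A@.026 [ 0.442 -0.02 ] B@.026 [ 0.449 -0.024] r 0.449
wr [ 0.47  -0.363  0.019] A@.026 [ 0.472 -0.358] B@.026 [ 0.469 -0.355] r 0.594
ws [ 0.563 -0.374  0.021] A@.026 [ 0.564 -0.37 ] B@.026 [ 0.562 -0.368] r 0.676
wq [ 0.481 -0.271  0.018] A@.026 [ 0.482 -0.266] B@.026 [ 0.481 -0.261] r 0.552
wl [ 0.574 -0.282  0.019] A@.026 [ 0.576 -0.277] B@.026 [ 0.573 -0.276] r 0.64
c1 [ 0.604 -0.428  0.026] A@.026 [ 0.604 -0.429] B@.026 [ 0.605 -0.427] r 0.74
c2 [ 0.412 -0.404  0.026] A@.026 [ 0.412 -0.404] B@.026 [ 0.412 -0.404] r 0.577
c3 [ 0.438 -0.227  0.014] A@.026 [ 0.443 -0.218] B@.026 [ 0.438 -0.216] r 0.493
c4 [ 0.625 -0.248  0.018] A@.026 [ 0.626 -0.243] B@.026 [ 0.624 -0.239] r 0.672
lcA [ 0.677 -0.009  0.017] A@.026 [ 0.678 -0.006] B@.026 [ 0.675 -0.001] r 0.677
lcB [0.621 0.02  0.015] A@.026 [0.628 0.033] B@.026 [0.615 0.02 ] r 0.621
qA [ 0.574 -0.011  0.003] A@.026 [ 0.573 -0.012] B@.026 [0.575 0.02 ] r 0.574
qB [ 0.552 -0.037 -0.08 ] A@.026 [0.582 0.018] B@.026 [0.538 0.036] r 0.553
qC [0.534 0.018 0.033] A@.026 [0.544 0.031] B@.026 [ 0.525 -0.007] r 0.534
cube [ 0.671 -0.111  0.036] A@.026 [ 0.669 -0.117] B@.026 [ 0.674 -0.119] r 0.68
eraser [ 0.543 -0.105  0.01 ] A@.026 [ 0.547 -0.097] B@.026 [ 0.541 -0.09 ] r 0.553
```

```bash
python3 - <<'E'
from h import *
import pickle
out={}
def look(tag):
    d=bot.get_image("wrist");cv2.imwrite(f"pics/{tag}.png",d["color"][:,:,::-1]);out[tag]={k:v for k,v in d.items()}
    for n in "stamp_round_mid stamp_small_mid stamp_square_mid stamp_long_mid well_round well_small well_square well_long rook_mid weight_mid".split():
        if ('well' in n)!=(tag=='w2'):continue
        print(tag,n,[(np.round(r['rect']).tolist(),round(r['confidence'],2)) for r in bot.search_frame('wrist',n)[:2]])
bot.reach([0.46,-0.31,0.23],down(0));look('w2')
bot.reach([0.485,0.0,0.23],down(0));look('w1')
pickle.dump(out,open('looks.pkl','wb'));print(bot.get_obs()['time_s'])
E
```

```text
w2 well_round [([317.0, 121.0, 80.0, 79.0], 0.75)]
w2 well_small [([325.0, 39.0, 88.0, 90.0], 0.58)]
w2 well_square [([250.0, 113.0, 76.0, 79.0], 0.92), ([0.0, 93.0, 10.0, 27.0], 0.72)]
w2 well_long [([254.0, 28.0, 81.0, 92.0], 0.66)]
w1 stamp_round_mid [([202.0, 104.0, 48.0, 42.0], 0.87)]
w1 stamp_small_mid [([395.0, 196.0, 38.0, 35.0], 0.58)]
w1 stamp_square_mid [([301.0, 101.0, 37.0, 34.0], 0.61)]
w1 stamp_long_mid [([294.0, 5.0, 50.0, 58.0], 0.63)]
w1 rook_mid [([220.0, 192.0, 42.0, 46.0], 0.76)]
w1 weight_mid [([304.0, 173.0, 37.0, 41.0], 0.97)]
4.1083
```

View pics/w1.png

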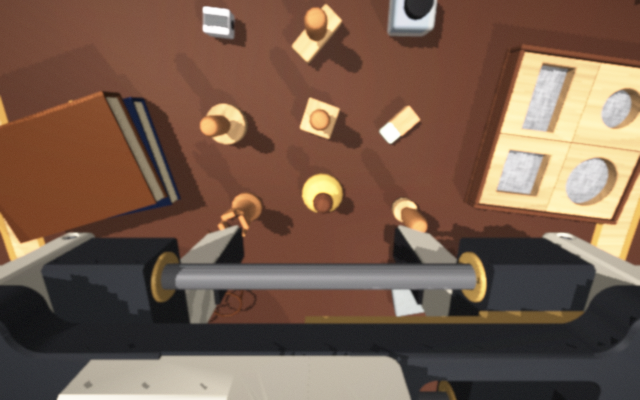

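View pics/w2.png

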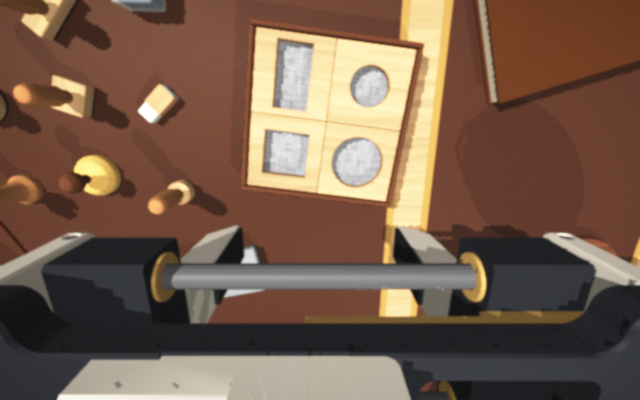

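The wrist views are clear. In w1: long base corners (330,5), (342,16), (307,62), (293,47); square base corners (313,97), (341,107), (333,138), (301,127). The handle tops are at long (316,20), square (319,120), round (210,126) and small (415,220), and there is a book stack left of the round stamp. In w2: the well centres are at about long (294,75), small (369,87), square (286,154) and round (357,162).

```bash
python3 - <<'E'
from h import *
import pickle
L=pickle.load(open('looks.pkl','rb'));w1,w2=L['w1'],L['w2']
A=bot.get_image('scene')
r=lambda p:np.round(p[:2],3).tolist()
for n,t,b in [('long',(316,20),(318,34)),('square',(319,120),(321,118)),('round',(210,126),(228,123)),('small',(415,221),(404,210)),('rook',(236,215),(246,207)),('weight',(322,203),(322,194))]:
    print(n,'top',r(onz(w1,t,.072)),'base',r(onz(w1,b,.018)))
g=lambda ps,d,z:[onz(d,p,z)[:2] for p in ps]
for n,ps in [('long',[(330,5),(342,16),(307,62),(293,47)]),('square',[(313,97),(341,107),(333,138),(301,127)])]:
    P=np.array(g(ps,w1,.018));print(n,np.round(P,3).tolist(),P.mean(0),cv2.minAreaRect(P.astype(np.float32)*1000))
    for e in range(4): v=P[(e+1)%4]-P[e];print('  ',np.linalg.norm(v).round(3),np.degrees(np.arctan2(v[1],v[0])).round(1)%180)
for n,d,ps,z in [('caddy',w2,[(252,22),(421,44),(390,204),(245,187)],.03),('wlong',w2,[(278,40),(312,41),(309,110),(275,107)],.026),('wsq',w2,[(266,133),(309,135),(306,177),(264,172)],.026)]:
    P=np.array(g(ps,d,z));print(n,np.round(P,3).tolist(),np.round(P.mean(0),3))
    for e in range(4): v=P[(e+1)%4]-P[e];print('  ',np.linalg.norm(v).round(3),np.degrees(np.arctan2(v[1],v[0])).round(1)%180)
print('wsmall',r(onz(w2,(369,87),.026)),'wround',r(onz(w2,(357,162),.026)))
for p in [(165,200),(125,98),(178,200)]:
  for z in (0,.05,.1): print('book',p,z,r(onz(w1,p,z)))
print('bookR',r(onz(w2,(497,105),.0)),r(onz(w2,(497,105),.06)))
E
```

```text
long top [0.646, 0.0] base [0.646, -0.001]
square top [0.551, -0.002] base [0.552, -0.005]
round top [0.545, 0.116] base [0.546, 0.113]
small top [0.434, -0.117] base [0.429, -0.12]
rook top [0.442, 0.096] base [0.433, 0.098]
weight top [0.457, -0.006] base [0.452, -0.007]
long [[0.676, -0.015], [0.665, -0.029], [0.616, 0.012], [0.633, 0.028]] [ 0.64736557 -0.00112669] ((647.9522705078125, 0.08678436279296875), (22.931434631347656, 63.19841766357422), 49.862693786621094)
   0.018 51.599999999999994
   0.063 139.9
   0.023 45.2
   0.061 134.9
square [[0.577, 0.005], [0.565, -0.03], [0.527, -0.021], [0.541, 0.02]] [ 0.55232656 -0.00644353] ((552.3302001953125, -6.47789192199707), (43.15812301635742, 39.149314880371094), 71.3343276977539)
   0.037 71.2
   0.039 166.1
   0.043 71.3
   0.039 156.8
caddy [[0.63, -0.237], [0.607, -0.428], [0.416, -0.407], [0.439, -0.216]] [ 0.523 -0.322]
   0.192 83.4
   0.193 173.6
   0.193 83.0
   0.192 173.5
wlong [[0.612, -0.265], [0.611, -0.304], [0.535, -0.3], [0.539, -0.258]] [ 0.575 -0.282]
   0.039 88.5
   0.076 176.9
   0.042 85.2
   0.074 174.9
wsq [[0.508, -0.246], [0.505, -0.3], [0.451, -0.295], [0.458, -0.241]] [ 0.481 -0.27 ]
   0.054 87.4
   0.054 175.3
   0.055 83.0
   0.05 174.0
wsmall [0.562, -0.372] wround [0.471, -0.361]
book (165, 200) 0 [0.438, 0.218]
book (165, 200) 0.05 [0.454, 0.19]
book (165, 200) 0.1 [0.469, 0.162]
book (125, 98) 0 [0.577, 0.249]
book (125, 98) 0.05 [0.575, 0.217]
book (125, 98) 0.1 [0.572, 0.184]
book (178, 200) 0 [0.438, 0.2]
book (178, 200) 0.05 [0.454, 0.174]
book (178, 200) 0.1 [0.469, 0.148]
bookR [0.542, -0.545] [0.541, -0.508]
```

```bash
cat >> h.py <<'E'
C=np.array([.523,-.320]);CY=np.radians(-6.6);ex=np.array([np.cos(CY),np.sin(CY)]);ey=np.array([-ex[1],ex[0]])
W={'long':C+.046*ex+.046*ey,'square':C-.046*ex+.046*ey,'small':C+.046*ex-.046*ey,'round':C-.046*ex-.046*ey}
S={'long':(.647,-.0005,35.5),'square':(.552,-.004,12.4),'small':(.430,-.120,0),'round':(.546,.114,0)}
Z=.033;H=.16
def move(n):
    x,y,dl=S[n];w=W[n];fy=np.radians(90)+CY;gy=fy-np.radians(dl)
    bot.reach([x,y,H],down(gy));bot.set_gripper(.6)
    bot.line_to([x,y,Z],vel=.12);bot.set_gripper(0,effort=20)
    print(n,'gap',bot.get_obs()['finger_gap'],end=' ')
    bot.line_to([x,y,H],vel=.15);print(bot.get_obs()['finger_gap'],end=' ')
    bot.line_to([w[0],w[1],H],vel=.2,rot=down(fy))
    bot.line_to([w[0],w[1],Z+.013],vel=.08);o=bot.get_obs();print('F',np.round(o['wrist_force'],1),'z',o['position'][2].round(4))
    bot.set_gripper(.45);bot.line_to([w[0],w[1],H],vel=.15);print('t',bot.get_obs()['time_s'])
E
python3 - <<'E'
from h import *
move('square')
d=bot.get_image('scene')['color'][80:280,200:440,::-1]
cv2.imwrite('pics/a1.png',cv2.resize(d,None,fx=3,fy=3,interpolation=cv2.INTER_CUBIC))
E
```

```text
square gap 0.25141462613573695 0.25888695921715227 F [-0.2 -0.4 -0.7] z 0.0465
t 13.4167
```

View pics/a1.png

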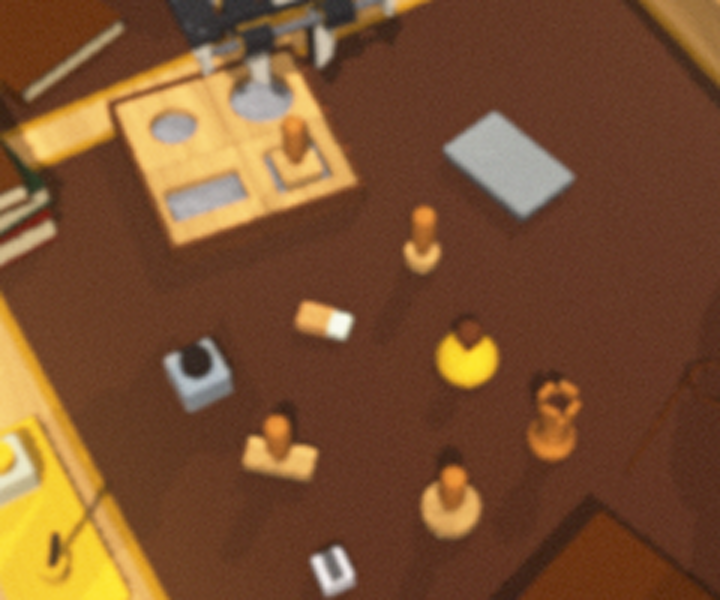

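The square stamp is upright and centred in its well at (297,160), and nothing else has moved. On to the other three.

```bash
python3 - <<'E'
from h import *
for n in ('small','long','round'): move(n)
bot.reach([.46,-.20,.25],down(np.pi/2+CY))
bot.reach([.46,0.02,.25],down(np.pi/2+CY))
ims=[]
for c,s in (('scene',np.s_[80:280,200:440]),('side',np.s_[90:290,240:440])):
    ims.append(cv2.resize(bot.get_image(c)['color'][s][:100,:,::-1],None,fx=3,fy=3,interpolation=cv2.INTER_CUBIC))
w=max(i.shape[1] for i in ims)
cv2.imwrite('pics/a2.png',np.vstack([cv2.copyMakeBorder(i,0,0,0,w-i.shape[1],0) for i in ims]))
print(bot.get_obs()['time_s'])
E
```

```text
small gap 0.2526606857801713 0.25576627905194044 F [-0.  -0.1  0.3] z 0.0467
t 22.0417
long gap 0.2532901288907927 0.2576310721279616 F [-0.   0.7 -0.6] z 0.0466
t 31.375
round gap 0.25728570942182494 0.2567737342947954 F [ 0.3  0.3 -1. ] z 0.0465
t 41.7167
43.4667
```

View pics/a2.png

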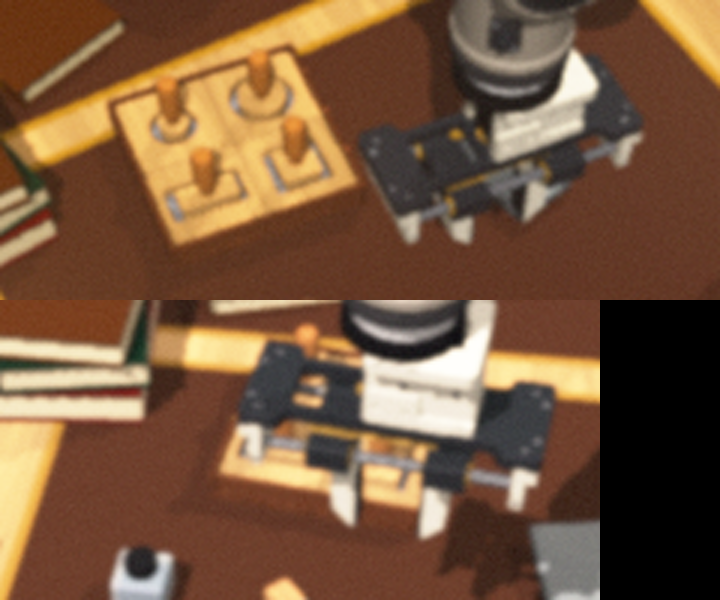

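All four are upright in their wells. The long stamp looks shifted towards the right end of its well, so I'll check it from close by.

```bash
python3 - <<'E'
from h import *
bot.reach([.44,-.31,.25],down(0))
d=bot.get_image('wrist')
for n in W:
    print(n,'exp top',np.round(proj(d,np.r_[W[n],.088])),'exp mount',np.round(proj(d,np.r_[W[n],.032])))
cv2.imwrite('pics/w3.png',cv2.resize(d['color'][0:220,220:460,::-1],None,fx=2.7,fy=2.7,interpolation=cv2.INTER_CUBIC))
E
```

```text
long exp top [289.  51.] exp mount [293.  60.]
square exp top [282. 141.] exp mount [287. 137.]
small exp top [378.  62.] exp mount [368.  70.]
round exp top [363. 151.] exp mount [357. 145.]
```

View pics/w3.png

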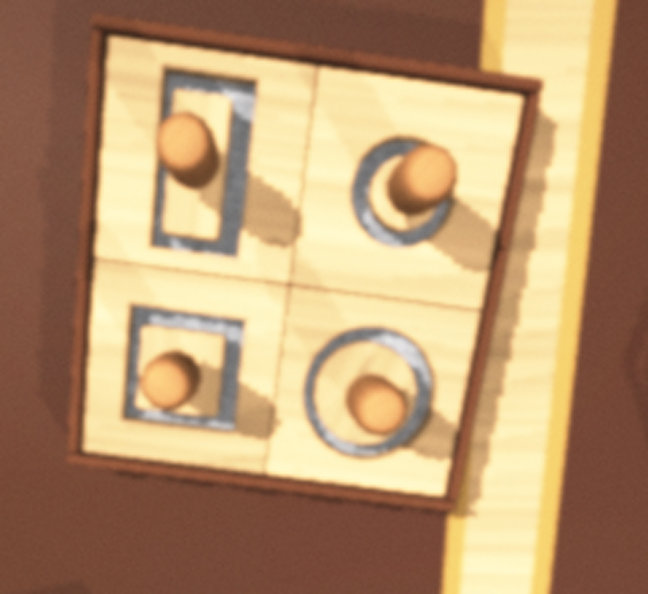

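The close-up shows all four bases inside their own wells, with a felt margin all round: long (200,160), small (405,190), square (180,370), round (370,390).

```bash
python3 -c "
from rig import bot
print(bot.close_job(),bot.get_obs()['time_s'])"
```

```text
the job is handed in; nothing more can be done
the job is handed in; nothing more can be done
```

The job is handed in at about 45 s of the 96 s allowed: all four stamps stand upright in their own wells, and the rook and paperweight were not touched, though I didn't look at them again after the first placement; the hand-in call gave no verdict.

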